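# Re-tension a ratcheted carton clamp

### The arm

A 7-joint arm with a two-finger parallel gripper is mounted at the origin on the work surface. World frame = base frame: x ahead of the robot, y to its left, z up, the work surface at z = 0. Lengths are in m, angles in degrees, forces in N, time in s.
With the tool pointing down it reaches from about 0.4 to 0.875 m from the base axis. Payload 4.4 kg.
Tool frame: the origin (TCP) lies midway between the tips of the shut fingers; the grasp point (between the pads) lies 19 mm behind it; z points along the fingers, y is the line along which they close (so a half turn about z gives the same grasp; the last joint's range is limited). The gripper opens to 85 mm and grips with 20 to 120 N. Pads are 22 mm wide; open, the fingers measure 114 mm over their backs; the gripper's body (76 mm by 85 mm) begins 54 mm behind the grasp point. The pads swing forward as they close: fully open they stand 13 mm farther back than shut.
Start: joints at [71.746, 36.005, 2.206, 86.941, -1.547, 57.084, -1.146], TCP at [0.163, -0.629, 0.193] pointing down, gripper open.
Joint ranges: [-175.42, 175.42], [-21.48, 121.26], [-71.46, 75.88], [10.55, 141.38], [-63.04, 243.04], [13.31, 113.54], [-168.57, 168.57]. Speed limits (degrees/s): [147.25, 147.25, 180, 180, 180, 180, 180].

### API

Orientations are given as [roll, pitch, yaw] about the fixed x, y, z axes, in that order (R = Rz(yaw) Ry(pitch) Rx(roll)).
In Python, from station import arm gives the robot as it stands. The module is installed in compiled form; this text tells all that it offers.
- The arm moves only by the tool send_rows, never from a script. Its arguments are lists of equal length, an entry for each row: "xyz": the shift along the tool's x, y, z in mm, a list of three; "turn": the turn, a rotation vector about the tool's x, y, z in degrees, a list of three. A call has 1 to 12 rows; each row shifts and turns the commanded pose from where the row before left it, along the tool's axes as they then stand; what a row does not reach is not made up. A row lasts 1/12 s, in which the tool goes at most 41.7 mm and 7.16 degrees, less where a joint would pass 70% of its speed; a pose out of reach is approached as far as the arm can. A call is refused whole if a number of a shift passes 41.7 or a number of a turn 7.16, either way. A call with a gripper value outside its range is refused whole. "claw" is the finger opening in mm, from 0 to 85.4, set as the call begins (left out, the last holds). The fingers move at their own pace and stop on an object; "force" is the grip in N (left out, the last holds). Time passes only in rows, so rows that do not move let the fingers close. It gives the time, the measured TCP pose, the force, the opening and the grip force at its end, in the units of the state.
- arm.observe(): the state, without advancing time (a new reading comes with each control period).
- arm.grab_frame(name): name is "side" or "top" or "wrist"; returns the picture (420x560x3 uint8, red, green, blue); there is no depth.
- arm.camera_model(name): a dict with "fx", "fy", "cx", "cy" (pixels), "k1" (the pictures are not rectified: a ray, as slopes to the right and down, at radius r is drawn at 1 + k1 r^2 times it, then the intrinsics apply), "extrinsics" (4x4, takes a point from world to camera coordinates). Camera axes: x right, y up, looking along -z (the intrinsics and any distortion apply to the point x, -y, -z); pixel columns grow to the right and rows downward; lengths in m; the calibration is good to about 2 mm. A picture is of the moment at which its call begins: read the wrist's pose just before it. camera_model takes no time and is no camera call; for the wrist camera it gives the pose at the moment of the call.
- arm.sign_off(): hands the job in; it is judged then, once.
Trained networks look in the newest picture that a camera, given by its name, has taken for a name from the list of things; names that differ only in an ending like _2 or _b are one class to them, and where a whole thing is asked for, a point or a joint stands for the part that bears it (a point fixed in the world has none). Each returns a list of dicts, best first, with "p" (0 to 1); they miss things now and then, are a little off and sometimes report something else, mostly with a low value. They report only what shows in the picture. A call takes as long as a camera call. They do not tell look-alikes from the thing itself.
- arm.boxes_of(label, camera): "rect" ([centre column, centre row, width, height] in pixels, round what is visible of it).
- arm.place_of(label, camera): "xy" ([column, row] in pixels: a listed point, or the origin of a listed thing).
The state is a dict: "time": time; "joints": joint angles; "qd": joint speeds; "tau": joint torques, N m; "ee_pos": TCP position; "tcp_rot": TCP orientation; "contact_force": force on the tool from outside, world axes, zero at the start; "torque": the same for the moment, N m; "opening": finger opening in m; "gripper_force": force on a finger pad.
Only numpy, scipy, OpenCV 4.12 (cv2) and the standard library are available. Lean on these libraries where they do the work, as an engineer would, in place of code of your own. Each camera call takes 0.05 s, during which the arm holds its last target. There are 200 camera calls.

### The job

The carton clamp has been wound too tight. Flip its pawl right back so that it stays off the teeth, turn the knob back until the sprung jaw stands visibly clear (at least 5 mm) of the cartons, and lay the pawl down on the teeth again. Then wind the knob up one notch at a time until the cartons are lightly held, stopping at the first notch at which the jaw plate is pushed back on its springs by about 6 mm or more (a push of some 4 N or more); don't force the knob against the pawl, don't crush or shift the cartons, and leave everything else on the bench alone.

Things in the scene. Friction and masses are not known exactly. Their poses are not given: they have to be found in the camera images.
- clamp: carton clamp fixed to the table: base plate 150 x 360 x 12 mm, grey housing with toothed wheel and knob at one end, carton bed at the other. Origin: on the table under the knob's axis; x across the clamp, towards the pawl, z up; jaw and cartons towards -y; plate from y = +105 to -255 mm. Offsets called 'clamp x, y' below are in this frame, heights above the table.
- knob (a joint): knob angle, rad, upright axis at the clamp origin; positive = clockwise from above = jaw advances; 0 fully back, 2.75 other stop. One notch = 0.3927; pawl down it clicks clockwise only and rests 0 to 0.03 past whole notches. Winding takes 0.03 N m friction + 0.06 per rad/s + 0.0204 per N on the jaw + about 0.01 for the pawl; pawl free, a tight jaw drives it back by itself till 1.5 N is left.
- knob_grip (a point): middle of the knob's black bar grip, on the axis, 75 mm up: bar 52 mm long, 14 thick, 28 high (61 to 89 mm up). Seen from above the bar lies along clamp x turned counter-clockwise by (1.2 - knob) rad. The point turns with the knob. The toothed wheel under the bar has radius 58 mm, top 53 mm above the table.
- pawl (a joint): steel flip-over pawl, rad: 0 = down, nose seated in the wheel's teeth; lifts to 0.12 as a tooth passes; 2.2 = thrown right back on its stop. Only its weight holds it: let go below about 1.75 it falls onto the teeth, above it falls back to 2.2. While the clamp is tight the tooth pinches the nose and lifting takes up to about 8 N, otherwise under 1 N.
- pawl_peg (a point): centre of the pawl's round steel peg handle, 13 mm diameter, 30 mm long, axis along clamp x, outboard of the wheel; pawl down it is at clamp x = 77, y = 9, height 59 mm. Pinch it across its diameter (along clamp y) from above; it turns between the fingers. Clear below it down to 12 mm above the table.
- pawl_hinge (a point): point on the pawl's level hinge (axis along clamp x), at clamp x = 50, y = 45, height 61 mm; the post there reaches to clamp x = 63. The peg runs on a 36 mm circle about this axis: from the -y side over the top to the +y side (joint 0: level with the hinge, 1.5: above it, 2.2: 20 mm to the +y side and 30 mm above it).
- carrier: the jaw: grey carrier block 80 x 12 x 50 mm, driven by the knob along clamp -y, 8 mm a notch, and in front of it the white pressing plate, 90 x 8 x 60 mm, held forward on two sprung pins (0.7 N/mm, so 5.6 N a notch once it presses; 33 mm of give). The pose is the carrier's, not the plate's; origin at the clamp's when knob is 0. Knob fully back, the plate is clear of the cartons.
- carton_a: carton next to the jaw, 100 x 36 (clamp y) x 75 mm, standing on the bed. Origin: middle of its underside; its face towards the jaw is 18 mm from the origin, at +y.
- carton_b: second carton, same size, between carton_a and the fixed fence at the end of the bed
- spare_carton: a single carton lying flat beside the clamp, 100 x 75 x 36 mm (bystander); origin under its middle
- marker: a marker pen lying beside the clamp, 125 mm long (bystander); origin under its middle
- clear_tray: clear plastic tray with compartments, 130 x 340 x 60 mm (bystander); origin under its middle
- spray_bottle: white bottle, 60 mm wide, 160 mm high (bystander); origin under its middle
- label_roll: paper roll standing on end, 90 mm wide, 50 mm high (bystander); origin under its middle
- tape_dispenser: grey tape dispenser, 160 x 70 x 111 mm (bystander); origin under its middle
- parts_bin: grey open bin, 160 x 120 x 70 mm (bystander); origin under its middle
Not all that is in view belongs to the job. What is shaped like the carton_b but black or turquoise is not meant.

How it is judged:
By the outcome, as a careful person would: the job done as asked, in the order asked, and still so for the second after the job is handed in, with the robot touching nothing.
It also fails if it takes over 72 s, if anything falls off the work surface, if the arm or the gripper's body presses on something with over 40 N, if the wrist force passes 120 N, or if a joint passes its speed limit or range.

## Working session

There is one attempt and no reset: what is moved stays moved. The work goes in short steps, Python scripts to look and compute and a tool call to move; the robot and the scene stay as the last step left them, time stands still between calls to the robot, and variables do not carry over. Pictures are saved under pics/ and viewed, at most 10 in all, crops included, and the job is handed in when it is done.

Besides the shell and the picture viewer there is one more tool, called after ">>>" as a command line: name --argument value ..., lists and objects as JSON in quotes. send_rows: Moves the arm, as the interface text tells. Its arguments: {"type":"object","properties":{"xyz":{"type":"array"},"turn":{"type":"array"},"claw":{"type":"number"},"force":{"type":"number"}},"required":["xyz","turn"]}

```bash
mkdir -p pics; cat > h.py <<'E'
import numpy as np, cv2
from station import arm
from scipy.spatial.transform import Rotation as R
def proj(m,P):
    P=np.atleast_2d(P);E=np.array(m["extrinsics"]);c=P@E[:3,:3].T+E[:3,3]
    s=np.c_[c[:,0],-c[:,1]]/(-c[:,2:3]);r2=(s**2).sum(1,keepdims=True)
    s=s*(1+m["k1"]*r2);return s*[m["fx"],m["fy"]]+[m["cx"],m["cy"]]
def ray(m,uv):
    d=(np.array(uv,float)-[m["cx"],m["cy"]])/[m["fx"],m["fy"]];s=d.copy()
    for _ in range(20): s=d/(1+m["k1"]*(s@s))
    E=np.array(m["extrinsics"]);v=E[:3,:3].T@np.array([s[0],-s[1],-1]);o=-E[:3,:3].T@E[:3,3]
    return o,v/np.linalg.norm(v)
def atz(m,uv,z):
    o,v=ray(m,uv);return o+v*(z-o[2])/v[2]
def tri(rs):
    A=0;b=0
    for o,v in rs:
        M=np.eye(3)-np.outer(v,v);A=A+M;b=b+M@o
    return np.linalg.solve(A,b)
def save(n,im): cv2.imwrite("pics/"+n,cv2.cvtColor(im,cv2.COLOR_RGB2BGR))
E
python3 - <<'E'
from h import *
np.set_printoptions(precision=3,suppress=True)
s=arm.observe();print(s["time"],s["ee_pos"],s["tcp_rot"],s["opening"])
ims=[]
for c in ["side","top","wrist"]:
    im=arm.grab_frame(c);ims.append(im);m=arm.camera_model(c)
    E=np.array(m["extrinsics"]);print(c,m["fx"],m["k1"],-E[:3,:3].T@E[:3,3])
    for l in ["knob_grip","pawl_peg","pawl_hinge","clamp","carrier","carton_a"]:
        print(c,l,[(np.round(d["xy"],1).tolist(),round(d["p"],2)) for d in arm.place_of(l,c)[:3]])
save("side.png",ims[0]);save("top.png",ims[1])
E
```

```text
0.0 [ 0.162 -0.629  0.192] [-179.888    0.002   14.482] 0.0852874591241916
side 393.34590961716106 0.007648375906279356 [0.383 0.79  0.772]
side knob_grip [([288.3, 213.0], 0.91)]
side pawl_peg [([260.0, 218.6], 0.49)]
side pawl_hinge [([267.8, 226.8], 0.6)]
side clamp [([288.5, 235.3], 0.68)]
side carrier []
side carton_a [([341.9, 293.4], 0.91), ([291.7, 194.0], 0.84), ([382.2, 175.7], 0.74)]
top 439.3587418829443 -0.13956795665945554 [0.389 0.026 1.243]
top knob_grip [([261.2, 213.8], 0.67)]
top pawl_peg [([126.8, 218.5], 0.22)]
top pawl_hinge [([243.1, 198.5], 0.73)]
top clamp [([261.9, 218.5], 0.93), ([251.8, 258.3], 0.7), ([243.8, 198.2], 0.48)]
top carrier [([275.0, 215.0], 0.82)]
top carton_a [([326.1, 214.0], 0.9), ([369.5, 308.9], 0.88), ([313.5, 213.1], 0.7)]
wrist 369.386112893284 -0.07569381089228651 [ 0.237 -0.609  0.374]
wrist knob_grip []
wrist pawl_peg []
wrist pawl_hinge []
wrist clamp []
wrist carrier []
wrist carton_a [([89.3, 31.7], 0.82)]
```

View pics/top.png

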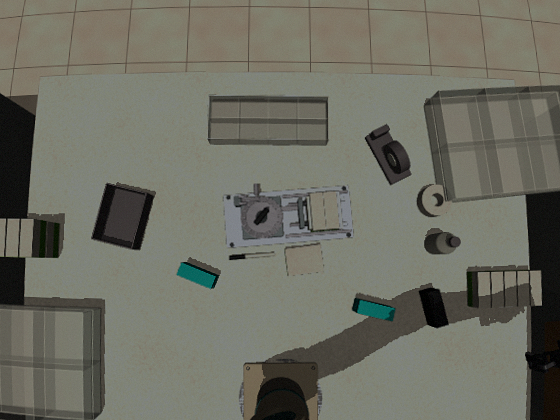

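View pics/side.png

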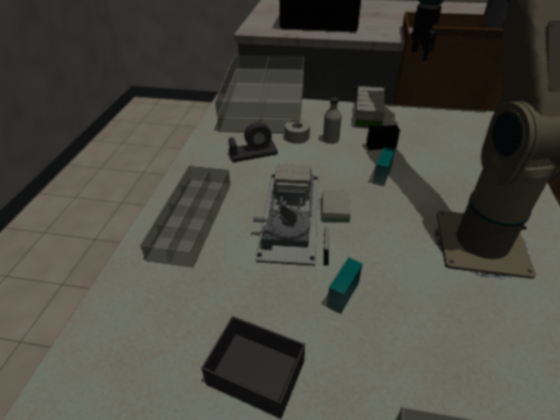

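```bash
python3 - <<'E'
from h import *
np.set_printoptions(precision=4,suppress=True)
t=arm.camera_model("top");s=arm.camera_model("side")
for n,a,b in [("grip",(261.2,213.8),(288.3,213)),("hinge",(243.1,198.5),(267.8,226.8)),("clamp",(261.9,218.5),(288.5,235.3))]:
    print(n,tri([ray(t,a),ray(s,b)]),atz(t,a,.075),atz(s,b,.075),atz(t,a,0))
T=cv2.imread("pics/top.png")[175:260,215:365];S=cv2.imread("pics/side.png")[155:275,230:345]
cv2.imwrite("pics/tc.png",cv2.resize(T,None,fx=5.3,fy=5.3,interpolation=cv2.INTER_CUBIC)*1)
cv2.imwrite("pics/sc.png",cv2.resize(S,None,fx=5,fy=5,interpolation=cv2.INTER_CUBIC))
E
```

```text
grip [0.5069 0.053  0.0821] [0.5103 0.0533 0.075 ] [0.5055 0.0455 0.075 ] [0.5181 0.0551 0.    ]
hinge [0.5503 0.102  0.0727] [0.5516 0.102  0.075 ] [0.5481 0.1043 0.075 ] [0.562  0.1069 0.    ]
clamp [ 0.5042  0.053  -0.0005] [0.4977 0.0514 0.075 ] [0.4919 0.1251 0.075 ] [0.5046 0.0531 0.    ]
```

View pics/tc.png

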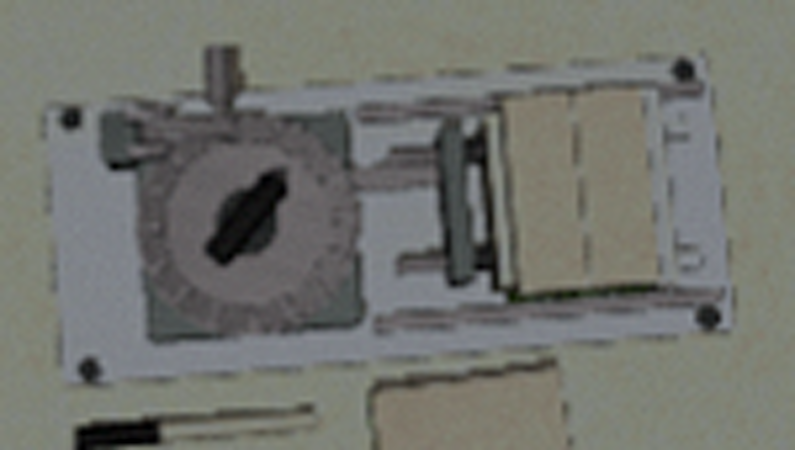

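View pics/sc.png

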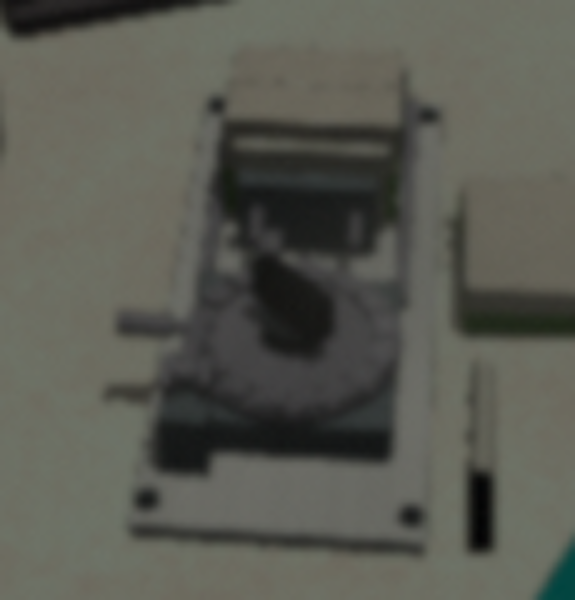

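```bash
cat >> h.py <<'E'
def cl(p,P): # clamp->world, p=(x,y,yaw)
    P=np.atleast_2d(P);c,s=np.cos(p[2]),np.sin(p[2]);return P@np.array([[c,-s,0],[s,c,0],[0,0,1]]).T+[p[0],p[1],0]
E
python3 - <<'E'
from h import *
from scipy.optimize import least_squares
np.set_printoptions(precision=4,suppress=True)
t=arm.camera_model("top");s=arm.camera_model("side")
tt=lambda a:np.array(a)/5.3+[215,175]-0.4
ss=lambda a:np.array(a)/5+[230,155]-0.4
C=np.array([[75,105,12],[75,-255,12],[-75,-255,12],[-75,105,12]])/1e3
ut=tt([(47,105),(705,55),(733,328),(65,382)]);us=ss([(130,528),(425,548)])
f=lambda p:np.r_[(proj(t,cl(p,C))-ut).ravel(),(proj(s,cl(p,C[[0,3]]))-us).ravel()]
r=least_squares(f,[.505,.053,0.05]);p=r.x;print(p,np.degrees(p[2]),r.fun)
e=np.array([atz(t,tt(q),.089) for q in [(280,178),(213,258)]]);d=e[0]-e[1];print("bar",e.mean(0),np.hypot(*d[:2]))
a=np.arctan2(d[1],d[0])-p[2];print("bar ang",a,"knob",1.2-a)
# predicted
for n,P in [("peg",(77,9,59)),("hinge",(50,45,61)),("grip",(0,0,75))]:
    w=cl(p,np.array(P)/1e3)[0];print(n,w,proj(t,w),proj(s,w))
pt=tt((222,75));ps=ss((150,325));print("peg tri",pt,ps,tri([ray(t,pt),ray(s,ps)]))
# carrier/plate/carton y positions in the clamp frame
for n,q,z in [("carrier back",(440,200),.062),("carrier front",(472,200),.062),("plate back",(487,190),.072),("plate front/carton",(503,190),.075),("a/b",(582,190),.075),("fence",(657,190),.075)]:
    w=atz(t,tt(q),z)-[p[0],p[1],0];c_,s_=np.cos(p[2]),np.sin(p[2]);print(n,c_*w[0]+s_*w[1],-s_*w[0]+c_*w[1])
print(arm.observe()["time"])
E
```

```text
[0.5053 0.0538 0.0813] 4.658015033901139 [-0.9715  0.1701  0.8375 -0.4264  0.9036  0.3377 -0.6515  0.876  -0.8159
 -0.035  -0.1046 -0.1196]
bar [0.5038 0.0532 0.089 ] 0.05202408883599977
bar ang -0.7747220639888868 knob 1.9747220639888867
peg [0.5813 0.0691 0.059 ] [[255.6394 188.5001]] [[258.2905 220.3224]]
hinge [0.5515 0.1027 0.061 ] [[243.1503 199.2387]] [[266.817  230.1227]]
grip [0.5053 0.0538 0.075 ] [[261.0026 215.6607]] [[287.8474 215.1508]]
peg tri [256.4868 188.7509] [259.6 219.6] [0.5794 0.0666 0.0598]
carrier back 0.0022295582350337854 -0.09923763692398603
carrier front 0.0008902576700407384 -0.11556356053248959
plate back 0.00434103226554374 -0.12279903934074078
plate front/carton 0.0033653082677603634 -0.13062150249048116
a/b 8.431008814385917e-05 -0.17065103436974352
fence -0.003046713657859211 -0.20881583688349278
1.05
```

The plate's long axis lies along world y, with clamp yaw about 4.7°. The top view shows the knob at (261,215), the peg at (257,189) and the cartons at (326,211). The knob is at about 5 notches and the springs are squeezed. The turquoise boxes at (197,274) and (374,308), the black box at (433,307) and the spare carton at (304,259) are not part of the job. Only the two tan cartons between the jaw and the fence fit the description. I'll move over the clamp now.

>>> send_rows --xyz '[[10,-11,-15],[20,-22,-15],[23,-26,-15],[23,-26,-13],[23,-26,0],[23,-26,0],[23,-26,0],[23,-26,0],[23,-26,0],[23,-26,0],[23,-26,0],[23,-26,0]]' --turn '[[0,0,0],[0,0,0],[0,0,0],[0,0,0],[0,0,0],[0,0,0],[0,0,0],[0,0,0],[0,0,0],[0,0,0],[0,0,0],[0,0,0]]' --claw 40

```text
time: 2.05
ee_pos: [0.3416, -0.2791, 0.2512]
tcp_rot: [180.0, -0.0, 14.5]
contact_force: [0.6, 0.2, 0.3]
opening: 0.0404
gripper_force: 0.0
```

>>> send_rows --xyz '[[23,-26,0],[23,-26,0],[23,-26,0],[23,-26,0],[23,-26,0],[23,-26,0],[23,-26,0],[23,-26,0],[23,-26,0],[15,-16,0],[5,-5,0],[0,0,0]]' --turn '[[0,0,0],[0,0,0],[0,0,0],[0,0,0],[0,0,0],[0,0,1],[0,0,2],[0,0,2],[0,0,2],[0,0,1.8],[0,0,1],[0,0,0]]'

```text
time: 3.05
ee_pos: [0.5062, 0.021, 0.2509]
tcp_rot: [-179.9, -0.1, 4.9]
contact_force: [-0.6, 0.3, 0.2]
opening: 0.0399
gripper_force: 0.0
```

```bash
python3 - <<'E'
from h import *
np.set_printoptions(precision=4,suppress=True)
m=arm.camera_model("wrist");im=arm.grab_frame("wrist");np.save("m1.npy",m,allow_pickle=True)
for l in ["knob_grip","pawl_peg","pawl_hinge","clamp","carrier","carton_a"]:
    print(l,[(np.round(d["xy"],1).tolist(),round(d["p"],2)) for d in arm.place_of(l,"wrist")[:3]])
p=(.5053,.0538,.0813)
for n,P in [("peg",(77,9,59)),("hinge",(50,45,61)),("grip",(0,0,75))]: print(n,proj(m,cl(p,np.array(P)/1e3)))
save("w1.png",cv2.convertScaleAbs(cv2.resize(im,(800,600)),alpha=1.6))
E
```

```text
knob_grip [([245.9, 174.9], 0.9), ([336.6, 262.9], 0.7)]
pawl_peg [([234.1, 93.2], 0.57)]
pawl_hinge [([195.1, 124.1], 0.73)]
clamp [([248.6, 160.8], 0.79)]
carrier [([224.4, 243.7], 0.69)]
carton_a [([553.0, 357.0], 0.97), ([410.7, 166.2], 0.87), ([384.2, 164.0], 0.74)]
peg [[233.2997  93.7141]]
hinge [[197.3646 122.1235]]
grip [[242.6113 174.872 ]]
```

View pics/w1.png

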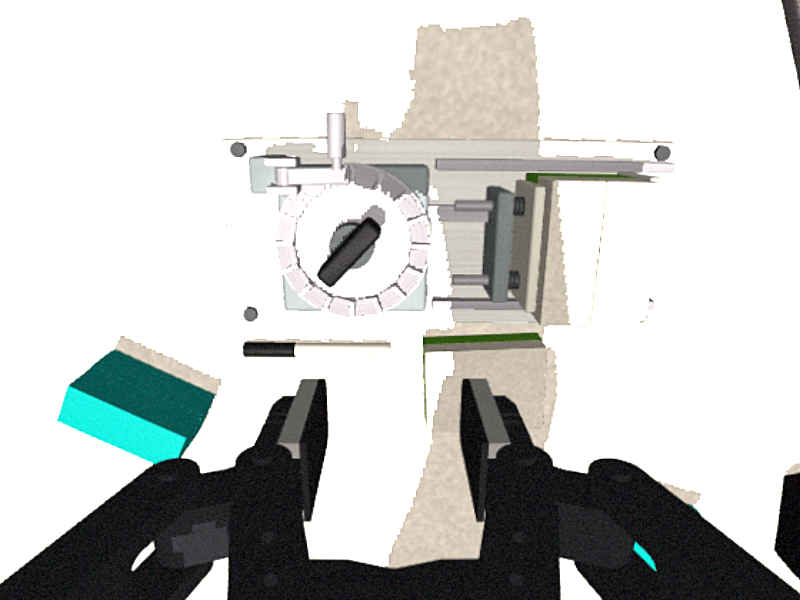

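The wrist view confirms the model: peg at (235,95), knob at (246,174) and hinge at (196,124), each within about 3 px of prediction. I'll move to the peg.

>>> send_rows --xyz '[[14,-7,10],[22,-11,20],[22,-12,25],[16,-8,25],[5.5,-3,25],[0,0,25],[0,0,25],[0,0,25],[0,0,20],[0,0,11],[0,0,0]]' --turn '[[0,0,0.2],[0,0,0],[0,0,0],[0,0,0],[0,0,0],[0,0,0],[0,0,0],[0,0,0],[0,0,0],[0,0,0],[0,0,0]]'

```text
time: 4.32
ee_pos: [0.5791, 0.0646, 0.0377]
tcp_rot: [180.0, 0.3, 4.4]
contact_force: [-0.4, 0.4, -0.2]
opening: 0.0397
gripper_force: 0.0
```

>>> send_rows --xyz '[[0,0,0],[0,0,0],[0,0,0],[0,0,0],[0,0,0]]' --turn '[[0,0,0],[0,0,0],[0,0,0],[0,0,0],[0,0,0]]' --claw 5 --force 25

```text
time: 4.73
ee_pos: [0.5817, 0.0656, 0.0409]
tcp_rot: [-180.0, -0.1, 4.5]
contact_force: [0.1, 0.0, -0.1]
opening: 0.0051
gripper_force: 0.0
```

```bash
python3 - <<'E'
from h import *
m=arm.camera_model("wrist");im=arm.grab_frame("wrist");i2=arm.grab_frame("side");s=arm.camera_model("side")
print(arm.observe()["ee_pos"],arm.observe()["opening"])
print(proj(s,[[.5817,.0656,.0409],[.5817,.0656,.06]]))
a=cv2.resize(im,(560,420));b=cv2.resize(i2[160:265,220:330],(440,420),interpolation=cv2.INTER_CUBIC)
c=np.hstack([cv2.resize(a,(400,300)),cv2.resize(b,(400,300))]);c=np.clip(c.astype(float)*1.5,0,255).astype(np.uint8)
save("w2.png",c)
E
```

```text
[0.5813813  0.0655398  0.04051527] 0.004940332547948344
[[258.77641585 224.33600571]
 [258.41056794 219.13179578]]
```

View pics/w2.png

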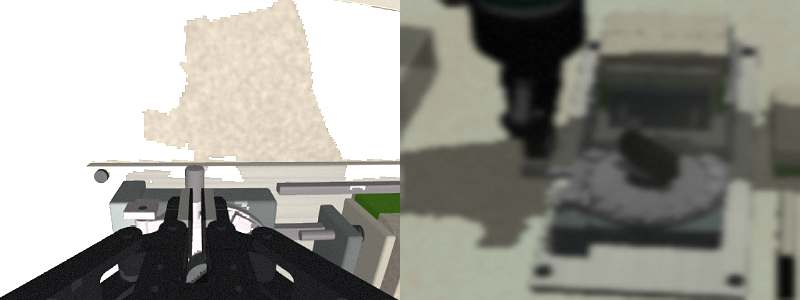

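>>> send_rows --xyz '[[0,0,0],[0,0,0]]' --turn '[[0,0,0],[0,0,0]]' --claw 0

```text
time: 5.0
ee_pos: [0.5811, 0.0655, 0.0401]
tcp_rot: [180.0, -0.0, 4.5]
contact_force: [-0.6, 0.4, -0.1]
opening: 0.0003
gripper_force: 0.0
```

```bash
python3 - <<'E'
from h import *
s=arm.observe();print(s["opening"],s["gripper_force"],s["contact_force"],s["ee_pos"])
m=arm.camera_model("wrist");im=arm.grab_frame("wrist")
print(proj(m,[s["ee_pos"]]),proj(m,[[.5813,.069,.059]]))
print(arm.place_of("pawl_peg","wrist"))
a=np.clip(im[200:420,150:400].astype(float)*1.5,0,255).astype(np.uint8)
save("w3.png",cv2.resize(a,None,fx=2.7,fy=2.7))
E
```

```text
0.0002971796669177151 0.0 [-0.56162249  0.38279152 -0.1075176 ] [0.58109866 0.06550461 0.04006507]
[[276.07619042 246.75416629]] [[268.98371271 261.22184204]]
[{'xy': [271.5, 261.7], 'p': 0.88}]
```

View pics/w3.png

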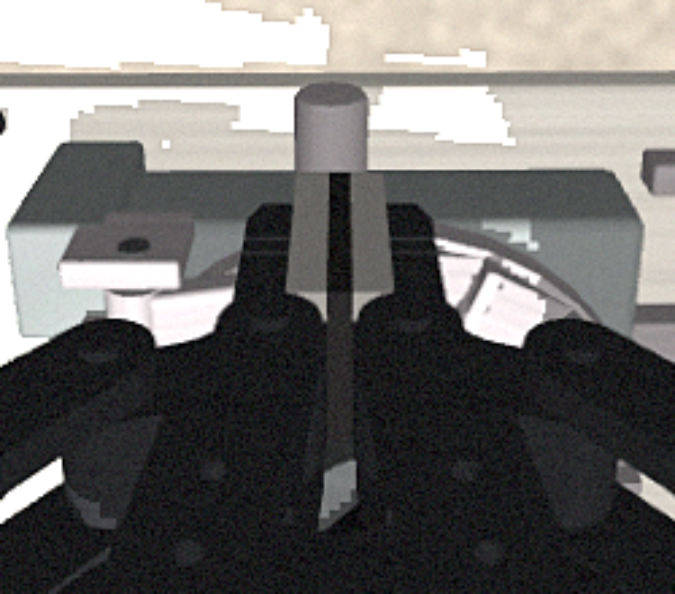

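```bash
python3 - <<'E'
from h import *
im=arm.grab_frame("side");s=arm.camera_model("side");m=arm.camera_model("wrist")
g=cv2.cvtColor(im,cv2.COLOR_RGB2GRAY)
for r in range(186,232,2): print(r,g[r,244:276:2])
for z in (.02,.04,.06,.08,.1): print(z,proj(s,[[.581,.0655,z]]).round(1),"wrist tip front/ctr/back",proj(m,[[.592,.0663,z],[.581,.0655,z],[.570,.0645,z]]).round(0).tolist())
print(arm.observe()["joints"])
E
```

```text
186 [112  99  30   3   5   5   4   6   5   6  55 110 111 106  95  44]
188 [113 100  32   6  13  15   9   4   5   6  54 110 108 107  87  42]
190 [114 105  54  11  19  22  11   5   3   5  55 109 101 104  71  35]
192 [115 115  83  18  26  30  12   4   5  11  70 107 106  99  57  34]
194 [115 115  96  25  29  34  14   3   4  16  85 105 105  99  63  33]
196 [115 114  98  30  30  32  14   4   6  25  92 107 104  96  51  32]
198 [114 114  93  34  33  32  24  15   8  32  94 108 108  94  46  40]
200 [113 109  65  27  40  39  25  17  10  47 105  93  91  81  43  45]
202 [113 104  46  19  32  29  16  10  10  56 103  77  58  47  37  48]
204 [114 111  66  17  14  15   8   7  10  38  68  60  55  46  38  49]
206 [114 113 100  47  14  10   7   8  12  33  53  55  54  43  39  52]
208 [110 102  92  61  41  22   9   9  15  33  52  57  53  39  39  50]
210 [75 67 60 56 54 31 10 11 19 33 52 56 52 36 35 38]
212 [58 58 58 58 56 33 12 11 18 37 53 57 51 41 50 51]
214 [59 57 57 57 56 41 24 23 26 45 56 57 54 51 61 62]
216 [58 57 56 57 56 48 46 45 48 53 57 57 62 61 55 57]
218 [57 58 57 56 54 39 39 41 47 65 63 65 68 
[... 208 characters left out ...]
9 72 67 60 63 69]
228 [59 58 57 58 59 59 59 59 72 79 69 72 70 69 59 62]
230 [57 58 58 58 59 59 57 60 73 72 54 49 51 60 50 55]
0.02 [[259.4 229.9]] wrist tip front/ctr/back [[276.0, 215.0], [276.0, 233.0], [276.0, 251.0]]
0.04 [[259.1 224.6]] wrist tip front/ctr/back [[276.0, 227.0], [276.0, 247.0], [276.0, 266.0]]
0.06 [[258.7 219.1]] wrist tip front/ctr/back [[276.0, 242.0], [276.0, 263.0], [276.0, 284.0]]
0.08 [[258.3 213.5]] wrist tip front/ctr/back [[276.0, 260.0], [276.0, 283.0], [277.0, 306.0]]
0.1 [[257.9 207.8]] wrist tip front/ctr/back [[277.0, 283.0], [276.0, 309.0], [277.0, 334.0]]
[  -4.96369642   42.45810377   -6.66837506  104.65732731    8.19610374
   33.34606454 -102.26885541]
```

The side view puts the shut tips at row ~215 and the wrist view at row 265. Both give a tip height of about 0.08 m, while the reported TCP is 0.04 m. The real fingertips are therefore about 38 mm above the reported TCP, which is why the grasp closed above the peg. I'll open, go 36 mm lower and close again.

>>> send_rows --xyz '[[0,-2,0],[0,0,0],[0,0,0],[0,0,4],[0,0,8],[0,0,8],[0,0,8],[0,0,5],[0,0,3],[0,0,0]]' --turn '[[0,0,0],[0,0,0],[0,0,0],[0,0,0],[0,0,0],[0,0,0],[0,0,0],[0,0,0],[0,0,0],[0,0,0]]' --claw 40

```text
time: 5.98
ee_pos: [0.5801, 0.0674, 0.0028]
tcp_rot: [180.0, 0.1, 4.5]
contact_force: [0.4, 0.7, -0.7]
opening: 0.0397
gripper_force: 0.0
```

>>> send_rows --xyz '[[0,0,0],[0,0,0],[0,0,0],[0,0,0],[0,0,0]]' --turn '[[0,0,0],[0,0,0],[0,0,0],[0,0,0],[0,0,0]]' --claw 5

```text
time: 6.4
ee_pos: [0.5813, 0.0671, 0.0043]
tcp_rot: [180.0, -0.1, 4.5]
contact_force: [0.8, -0.8, 0.7]
opening: 0.0124
gripper_force: 24.7
```

The peg is gripped: opening 12.4 mm at 25 N. I'll swing it over along the arc.

>>> send_rows --xyz '[[0,0,-3],[0,-0.5,-5],[0,-2.2,-7.6],[0,-3.8,-6.9],[0,-5.2,-6],[0,-6.4,-4.6],[0,-7.2,-3.2],[0,-7.8,-1.5],[0,-7.9,0.3],[0,-7.6,2],[0,-5.5,2.7],[0,0,0]]' --turn '[[0,0,0],[0,0,0],[0,0,0],[0,0,0],[0,0,0],[0,0,0],[0,0,0],[0,0,0],[0,0,0],[0,0,0],[0,0,0],[0,0,0]]' --claw 5 --force 40

```text
time: 7.4
ee_pos: [0.5772, 0.1207, 0.0389]
tcp_rot: [179.9, -0.1, 4.5]
contact_force: [-2.0, -3.3, 9.6]
opening: 0.0114
gripper_force: 43.3
```

```bash
python3 - <<'E'
from h import *
s=arm.observe();print(s["time"],s["ee_pos"],s["opening"],s["gripper_force"],s["contact_force"])
for c in ("wrist","top"):
    m=arm.camera_model(c);im=arm.grab_frame(c);print(proj(m,cl((.5053,.0538,.0813),[.077,.065,.09])),arm.place_of("pawl_peg",c),arm.place_of("knob_grip",c))
E
```

```text
7.4 [0.57715363 0.12072518 0.03890666] 0.011369676158427653 43.26839983463287 [-2.00481546 -3.30766025  9.55441437]
[[266.31967554 296.68218676]] [{'xy': [275.7, 300.7], 'p': 0.95}] []
[[234.21691417 188.32145209]] [] [{'xy': [260.1, 214.6], 'p': 0.7}]
```

>>> send_rows --xyz '[[0,0,0],[0,0,0],[0,0,0],[0,0,-10],[0,0,-25],[0,0,-35],[0,0,-35],[0,0,-30],[0,0,-15],[0,0,0]]' --turn '[[0,0,0],[0,0,0],[0,0,0],[0,0,0],[0,0,0],[0,0,0],[0,0,0],[0,0,0],[0,0,0],[0,0,0]]' --claw 36

```text
time: 8.53
ee_pos: [0.5792, 0.1225, 0.1917]
tcp_rot: [-179.9, -0.5, 4.5]
contact_force: [-0.4, -0.1, 0.7]
opening: 0.0359
gripper_force: 0.0
```

```bash
cat >> h.py <<'E'
PC=(.5053,.0538,.0813)
def rd(th): # pawl peg at joint th in world
    f=th-.05;return cl(PC,[.077,.045-.036*np.cos(f),.061+.036*np.sin(f)])
def bar(): # knob angle from the top picture: dark pixels of the bar
    t=arm.camera_model("top");im=arm.grab_frame("top");g=cv2.cvtColor(im,cv2.COLOR_RGB2GRAY)
    c=proj(t,cl(PC,[0,0,.089]))[0];k=6;x0,y0=(c-14).astype(int)
    a=cv2.resize(g[y0:y0+29,x0:x0+29],None,fx=k,fy=k,interpolation=cv2.INTER_CUBIC)
    v,u=np.nonzero(a<35);P=np.array([atz(t,((q[0]+.5)/k-.5+x0,(q[1]+.5)/k-.5+y0),.089)[:2] for q in zip(u[::7],v[::7])])
    d=P-P.mean(0);w,V=np.linalg.eigh(d.T@d/len(d));e=V[:,1];ang=np.arctan2(e[1],e[0])-PC[2]
    ang=(ang+1.9)%np.pi-1.9
    return 1.2-ang,P.mean(0),np.sqrt(w*12),len(P)
E
python3 - <<'E'
from h import *
im=arm.grab_frame("top")
print(bar())
for l in("pawl_peg","carrier"):print(l,arm.place_of(l,"top"))
im=arm.grab_frame("wrist");m=arm.camera_model("wrist");t=arm.camera_model("top")
for l in("pawl_peg","carrier","carton_a","knob_grip"):print(l,arm.place_of(l,"wrist")[:2])
for th in (0,2.2):print(th,proj(m,rd(th)),proj(t,rd(th)))
print(arm.observe()["ee_pos"],arm.observe()["time"])
save("w4.png",cv2.resize(np.clip(im*1.3,0,255).astype(np.uint8),(800,600)))
E
```

```text
(np.float64(2.602180711044812), array([0.48051483, 0.06067325]), array([0.04804241, 0.0637835 ]), 901)
pawl_peg []
carrier []
pawl_peg [{'xy': [274.7, 200.7], 'p': 0.78}]
carrier []
carton_a []
knob_grip [{'xy': [345.9, 276.7], 'p': 0.79}]
0 [[336.82875691 186.62784238]] [[255.63112565 188.48641105]]
2.2 [[271.59326344 196.63193532]] [[234.29203654 188.24425553]]
[0.57608628 0.12133994 0.18576496] 8.9833
```

View pics/w4.png

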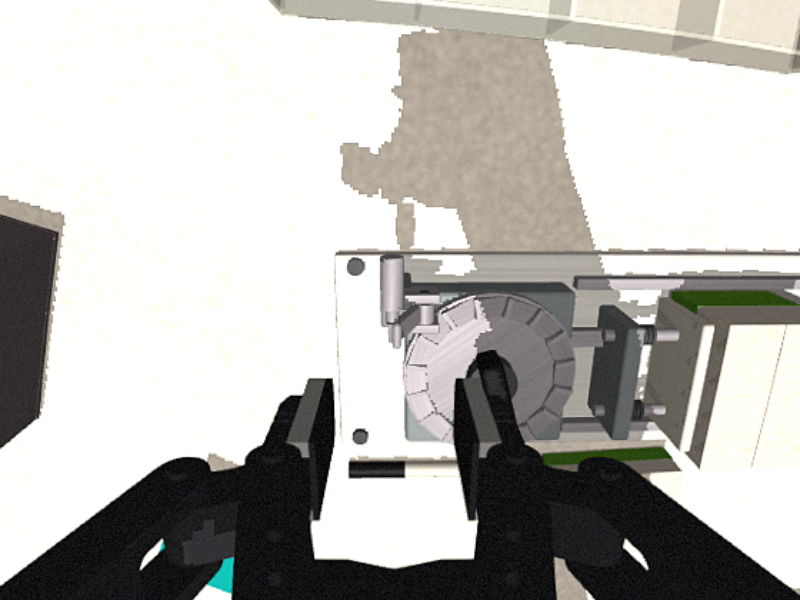

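The pawl is back on its stop, with the peg at (391,287) of 800×600, and the knob has run back by itself. Next I'll look at the bar from nearly overhead.

>>> send_rows --xyz '[[-10,8,-5],[-20,16,-5],[-22,16,-5],[-20,16,0],[-10,8,0],[0,0,0],[0,0,0]]' --turn '[[0,0,0],[0,0,0],[0,0,0],[0,0,0],[0,0,0],[0,0,0],[0,0,0]]'

```text
time: 9.57
ee_pos: [0.4996, 0.0504, 0.2022]
tcp_rot: [180.0, -0.0, 4.4]
contact_force: [0.9, -0.3, 0.5]
opening: 0.0358
gripper_force: 0.0
```

```bash
cat >> h.py <<'E'
def wbar():
    m=arm.camera_model("wrist");im=arm.grab_frame("wrist");g=cv2.cvtColor(im,cv2.COLOR_RGB2GRAY)
    c=proj(m,cl(PC,[0,0,.089]))[0];M=np.zeros_like(g);cv2.circle(M,tuple(int(v) for v in c),34,255,-1)
    b=((g<60)&(M>0)).astype(np.uint8);n,L,st,_=cv2.connectedComponentsWithStats(b)
    i=1+np.argmax(st[1:,4]);v,u=np.nonzero(L==i)
    P=np.array([atz(m,q,.085)[:2] for q in zip(u,v)]);d=P-P.mean(0);w,V=np.linalg.eigh(d.T@d/len(d));e=V[:,1]
    ang=(np.arctan2(e[1],e[0])-PC[2]+1.9)%np.pi-1.9
    return dict(knob=1.2-ang,c=P.mean(0),size=np.sqrt(w*12),n=len(P),px=c)
def gaps():
    "clamp y of carrier/plate/carton edges: grey profile along clamp y in the newest wrist picture"
E
python3 - <<'E'
from h import *
print(wbar());m=arm.camera_model("wrist");im=arm.grab_frame("wrist");g=cv2.cvtColor(im,cv2.COLOR_RGB2GRAY)
for l in("carrier","carton_a","knob_grip","pawl_peg"):print(l,arm.place_of(l,"wrist")[:3])
print(proj(m,rd(2.2)))
s=arm.observe();print(s["ee_pos"],s["tcp_rot"],s["time"])
save("w5.png",im)
# profile along clamp y at x=0, z=.06
for x in (0.0,):
    ys=np.arange(-.06,-.22,-.002);q=proj(m,cl(PC,np.c_[np.full(len(ys),x),ys,np.full(len(ys),.062)])).round().astype(int)
    print([(int(-y*1000+.1),int(g[b,a])) for y,(a,b) in zip(ys,q) if 0<=a<560 and 0<=b<420])
E
```

```text
{'knob': np.float64(0.9687142123820955), 'c': array([0.50780363, 0.05155433]), 'size': array([0.01759428, 0.05112069]), 'n': 1266, 'px': array([272.18724615, 185.7425656 ])}
carrier []
carton_a [{'xy': [119.2, 287.8], 'p': 0.9}, {'xy': [424.1, 164.8], 'p': 0.7}, {'xy': [490.2, 374.7], 'p': 0.65}]
knob_grip [{'xy': [274.4, 181.2], 'p': 0.71}, {'xy': [190.6, 90.2], 'p': 0.17}]
pawl_peg [{'xy': [188.2, 88.2], 'p': 0.85}]
[[187.93194598  89.45418244]]
[0.50030226 0.05192482 0.20153142] [-1.79981319e+02 -1.10001823e-03  4.54354432e+00] 9.8667
[(60, 139), (62, 137), (64, 138), (66, 133), (68, 138), (70, 140), (72, 144), (74, 45), (76, 38), (78, 42), (80, 49), (82, 43), (84, 50), (86, 89), (88, 86), (90, 84), (92, 87), (94, 73), (96, 142), (98, 137), (100, 140), (102, 138), (104, 134), (106, 137), (108, 132), (110, 138), (112, 75), (114, 72), (116, 73), (118, 78), (120, 72), (122, 74), (124, 84), (126, 78), (128, 81), (130, 71), (132, 181), (134, 231), (136, 227), (138, 215), (140, 67), (142, 83), (144, 80), (146, 147), (148, 224), (150, 221), (152, 219), (154, 222), (156, 221), (158, 221), (160, 224), (162, 221), (164, 218), (166, 219), (168, 224), (170, 222), (172, 223), (174, 225), (176, 226), (178, 221), (180, 220), (182, 224), (184, 157), (186, 223), (188, 222), (190, 220), (192, 220), (194, 224), (196, 221), (198, 224), (200, 222), (202, 222), (204, 220), (206, 224), (208, 224), (210, 223), (212, 223), (214, 225), (216, 218), (218, 220)]
```

>>> send_rows --xyz '[[6.7,0.3,10],[0,0,20],[0,0,25],[0,0,25],[0,0,25],[0,0,25],[0,0,20],[0,0,12],[0,0,8],[0,0,5],[0,0,0]]' --turn '[[0,0,-3.3],[0,0,-5],[0,0,-5],[0,0,0],[0,0,0],[0,0,0],[0,0,0],[0,0,0],[0,0,0],[0,0,0],[0,0,0]]'

```text
time: 10.78
ee_pos: [0.5064, 0.0517, 0.026]
tcp_rot: [-180.0, 0.1, 17.8]
contact_force: [-0.9, -0.9, 0.9]
opening: 0.036
gripper_force: 0.0
```

>>> send_rows --xyz '[[0,0,0],[0,0,0],[0,0,0],[0,0,0],[0,0,0]]' --turn '[[0,0,0],[0,0,0],[0,0,0],[0,0,0],[0,0,0]]' --claw 5 --force 30

```text
time: 11.2
ee_pos: [0.5071, 0.0523, 0.0275]
tcp_rot: [-180.0, -0.1, 17.8]
contact_force: [-1.5, 2.5, 5.9]
opening: 0.0134
gripper_force: 30.3
```

>>> send_rows --xyz '[[0,0,-2],[0,0,0],[0,0,0],[0,0,0],[0,0,0],[0,0,0],[0,0,0],[0,0,0],[0,0,0],[0,0,0],[0,0,0],[0,0,0]]' --turn '[[0,0,-2],[0,0,-4],[0,0,-5],[0,0,-5],[0,0,-5],[0,0,-5],[0,0,-5],[0,0,-5],[0,0,-5],[0,0,-5],[0,0,-4],[0,0,0]]'

```text
time: 12.2
ee_pos: [0.5058, 0.0535, 0.0277]
tcp_rot: [-179.9, -0.2, 68.1]
contact_force: [-0.5, 7.5, -10.8]
opening: 0.0133
gripper_force: 33.3
```

```bash
python3 - <<'E'
from h import *
s=arm.observe();print(s["time"],s["ee_pos"],s["tcp_rot"],s["opening"],s["contact_force"],s["torque"])
E
```

```text
12.2 [0.50576729 0.05354169 0.02769196] [-1.79860375e+02 -1.51700673e-01  6.81086984e+01] 0.013252862545562008 [ -0.54831989   7.50954219 -10.81333036] [ 1.29252711  0.02048641 -0.01240217]
```

>>> send_rows --xyz '[[0,0,2],[0,0,0],[0,0,0],[0,0,-10],[0,0,-25],[0,0,-35],[0,0,-40],[0,0,-35],[0,0,-20],[0,0,-10],[0,0,0],[0,0,0]]' --turn '[[0,0,0],[0,0,0],[0,0,0],[0,0,0],[0,0,0],[0,0,4],[0,0,7],[0,0,7],[0,0,7],[0,0,7],[0,0,7],[0,0,7]]' --claw 36

```text
time: 13.2
ee_pos: [0.5073, 0.0511, 0.2041]
tcp_rot: [179.9, -0.2, 21.4]
contact_force: [0.2, -0.1, -0.2]
opening: 0.036
gripper_force: 0.0
```

>>> send_rows --xyz '[[0,0,0],[0,0,0],[0,0,0],[0,0,0],[0,0,0]]' --turn '[[0,0,7],[0,0,7],[0,0,3.2],[0,0,0],[0,0,0]]'

```text
time: 13.62
ee_pos: [0.5066, 0.0513, 0.2026]
tcp_rot: [180.0, -0.1, 4.7]
contact_force: [-0.1, -0.7, -1.0]
opening: 0.0358
gripper_force: 0.0
```

```bash
cat > look.py <<'E'
from h import *
import sys
s=arm.observe();print(s["time"],s["ee_pos"],s["tcp_rot"][2],s["contact_force"])
d=wbar();print("knob",d["knob"],d["knob"]/.3927,d["c"],d["size"])
m=arm.camera_model("wrist");im=arm.grab_frame("wrist");g=cv2.cvtColor(im,cv2.COLOR_RGB2GRAY)
print("peg",arm.place_of("pawl_peg","wrist")[:2],"exp down/back",proj(m,rd(0)).round(),proj(m,rd(2.2)).round())
for x in (0.0,):
    ys=np.arange(-.06,-.2,-.001);v=[]
    for y in ys:
        q=proj(m,cl(PC,np.c_[np.linspace(x-.008,x+.008,9),np.full(9,y),np.full(9,.060)])).round().astype(int)
        v.append(int(np.mean([g[min(b,419),min(a,559)] for a,b in q])))
    dv=np.diff(v);print([(int(round(-ys[i]*1000)),v[i],v[i+1]) for i in range(len(dv)) if abs(dv[i])>18])
save(sys.argv[1],im)
E
python3 look.py w6.png
```

```text
13.6167 [0.50663062 0.05134737 0.20256862] 4.695319318255604 [-0.05467267 -0.68441759 -1.0048934 ]
knob 0.15288714505125456 0.3893230075152905 [0.50909669 0.05177111] [0.02392551 0.04789981]
peg [{'xy': [189.3, 98.3], 'p': 0.69}] exp down/back [[262.  97.]] [[188.  98.]]
[(67, 59, 78), (78, 81, 124), (98, 136, 76), (116, 78, 107), (117, 107, 131), (123, 141, 104), (124, 104, 43), (130, 40, 62), (146, 80, 175), (147, 175, 225), (185, 217, 131), (186, 131, 212)]
```

The plate stands about 15 mm clear of carton_a, its edge having moved from 139 to 124 against the carton at 147 mm. The knob is at about 0.1. Next I'll grip the peg and lay the pawl down.

>>> send_rows --xyz '[[14,-11,0],[24,-20,5],[24,-20,15],[12,-10,25],[5,-3,25],[0,0,25],[0,0,25],[0,0,20],[0,0,15],[0,0,10],[0,0,0],[0,0,0]]' --turn '[[0,0,0],[0,0,0],[0,0,0],[0,0,0],[0,0,0],[0,0,0],[0,0,0],[0,0,0],[0,0,0],[0,0,0],[0,0,0],[0,0,0]]'

```text
time: 14.77
ee_pos: [0.5803, 0.1215, 0.0367]
tcp_rot: [-180.0, 0.0, 4.6]
contact_force: [0.0, 0.7, 0.4]
opening: 0.0363
gripper_force: 0.0
```

>>> send_rows --xyz '[[0,0,0],[0,0,0],[0,0,0],[0,0,0],[0,0,0]]' --turn '[[0,0,0],[0,0,0],[0,0,0],[0,0,0],[0,0,0]]' --claw 5 --force 25

```text
time: 15.18
ee_pos: [0.5813, 0.1221, 0.0379]
tcp_rot: [-180.0, -0.1, 4.6]
contact_force: [1.2, 1.4, 3.9]
opening: 0.0115
gripper_force: 25.1
```

>>> send_rows --xyz '[[0,3.4,-2],[0,3.7,-1.6],[0,7.6,-2],[0,7.9,-0.3],[0,7.8,1.5],[0,7.2,3.2],[0,6.4,4.6],[0,5.2,6],[0,3.8,6.9],[0,2.2,7.6],[0,0.3,2.5],[0,0,0]]' --turn '[[0,0,0],[0,0,0],[0,0,0],[0,0,0],[0,0,0],[0,0,0],[0,0,0],[0,0,0],[0,0,0],[0,0,0],[0,0,0],[0,0,0]]'

```text
time: 16.18
ee_pos: [0.5856, 0.0676, 0.0099]
tcp_rot: [-179.9, -0.1, 4.6]
contact_force: [1.6, 5.0, 2.2]
opening: 0.012
gripper_force: 26.2
```

>>> send_rows --xyz '[[0,0,0],[0,0,0],[0,0,0],[0,0,-15],[0,0,-30],[-14,0,-35],[-24,5,-35],[-24,5,-35],[-12,5,-25],[-2,0,-12],[0,0,0],[0,0,0]]' --turn '[[0,0,0],[0,0,0],[0,0,0],[0,0,0],[0,0,0],[0,0,0],[0,0,0],[0,0,0],[0,0,0],[0,0,0],[0,0,0],[0,0,0]]' --claw 36

```text
time: 17.18
ee_pos: [0.5114, 0.0448, 0.1959]
tcp_rot: [180.0, -0.1, 4.5]
contact_force: [-0.1, -0.9, 0.1]
opening: 0.036
gripper_force: 0.0
```

```bash
python3 look.py w7.png
```

```text
17.1833 [0.51141989 0.04476772 0.19592675] 4.5269541913977935 [-0.12532193 -0.91861029  0.11283895]
knob 0.15417252159708705 0.3925961843572372 [0.50943408 0.0515015 ] [0.02492895 0.04752111]
peg [{'xy': [254.4, 103.5], 'p': 0.77}] exp down/back [[254. 102.]] [[177. 103.]]
[(78, 86, 125), (98, 141, 114), (99, 114, 75), (116, 80, 113), (117, 113, 132), (123, 140, 102), (124, 102, 32), (145, 70, 90), (146, 90, 178), (147, 178, 218), (184, 226, 191), (185, 191, 169), (186, 169, 214)]
```

View pics/w7.png

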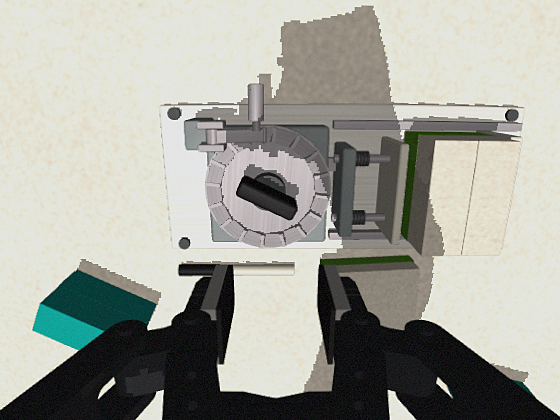

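The pawl is down on the teeth, with the peg at (257,103), and the jaw is clear of the cartons: plate at col 395, carton at 432. I'll go back to the knob.

>>> send_rows --xyz '[[-3.8,-7.7,5],[0,0,10],[0,0,10],[0,0,15],[0,0,20],[0,0,20],[0,0,20],[0,0,20],[0,0,20],[0,0,15],[0,0,8],[0,0,4]]' --turn '[[0,0,-3.5],[0,0,-6],[0,0,-7],[0,0,-7],[0,0,-7],[0,0,-7],[0,0,-7],[0,0,-7],[0,0,-7],[0,0,-5],[0,0,0],[0,0,0]]'

```text
time: 18.33
ee_pos: [0.5054, 0.0529, 0.0264]
tcp_rot: [-179.8, 0.1, 68.0]
contact_force: [-0.8, -0.0, 0.2]
opening: 0.0357
gripper_force: 0.0
```

>>> send_rows --xyz '[[0,0,0],[0,0,0],[0,0,0],[0,0,0],[0,0,0],[0,0,0]]' --turn '[[0,0,0],[0,0,0],[0,0,0],[0,0,0],[0,0,0],[0,0,0]]' --claw 5 --force 30

```text
time: 18.83
ee_pos: [0.5059, 0.0535, 0.0286]
tcp_rot: [-179.9, 0.0, 68.1]
contact_force: [-4.4, 3.5, -4.9]
opening: 0.0133
gripper_force: 32.2
```

```bash
python3 - <<'E'
from h import *
s=arm.observe();y=s["tcp_rot"][2];print(s["time"],s["ee_pos"],s["tcp_rot"],s["opening"],s["contact_force"],s["torque"],"k",1.2-np.radians(y-4.66))
E
```

```text
18.8333 [0.50590897 0.05346499 0.02861378] [-1.79926051e+02  4.49758353e-03  6.80987794e+01] 0.013304121320945368 [-4.44770489  3.48224487 -4.89429415] [ 0.68856876  0.75430888 -0.03205115] k 0.092784425729179
```

Gripped at k≈0.09. Winding to notch 1, pausing, then notch 2.

>>> send_rows --xyz '[[0,0,0],[0,0,0],[0,0,0],[0,0,0],[0,0,0],[0,0,0],[0,0,0],[0,0,0]]' --turn '[[0,0,3],[0,0,4],[0,0,4],[0,0,4],[0,0,3],[0,0,1.5],[0,0,0],[0,0,0]]'

```text
time: 19.5
ee_pos: [0.5064, 0.0531, 0.0286]
tcp_rot: [-180.0, 0.0, 48.6]
contact_force: [-2.6, 3.0, -4.0]
opening: 0.0132
gripper_force: 32.3
```

>>> send_rows --xyz '[[0,0,0],[0,0,0],[0,0,0],[0,0,0],[0,0,0],[0,0,0],[0,0,0],[0,0,0],[0,0,0]]' --turn '[[0,0,3],[0,0,4],[0,0,4],[0,0,4],[0,0,4],[0,0,3],[0,0,0.5],[0,0,0],[0,0,0]]'

```text
time: 20.25
ee_pos: [0.5069, 0.0525, 0.0286]
tcp_rot: [180.0, 0.0, 26.2]
contact_force: [-1.8, 1.3, -6.0]
opening: 0.0132
gripper_force: 32.3
```

```bash
cat > st.py <<'E'
from h import *
np.set_printoptions(precision=3,suppress=True)
s=arm.observe();y=s["tcp_rot"][2];k=1.2-np.radians(y-4.66);print(s["time"],s["ee_pos"],s["tcp_rot"],s["opening"],s["contact_force"],s["torque"],"k",k,k/.3927)
E
python3 st.py
```

```text
20.25 [0.507 0.053 0.029] [179.982   0.01   26.156] 0.013229063679038288 [-1.822  1.28  -6.049] [ 0.065  0.455 -0.009] k 0.8248316607748043 2.1004116648199753
```

>>> send_rows --xyz '[[0,0,0],[0,0,0],[0,0,0],[0,0,-10],[0,0,-25],[0,0,-35],[0,0,-40],[0,0,-35],[0,0,-20],[0,0,-5],[0,0,0],[0,0,0]]' --turn '[[0,0,0],[0,0,0],[0,0,0],[0,0,0],[0,0,0],[0,0,3.5],[0,0,6],[0,0,6],[0,0,4],[0,0,2],[0,0,0],[0,0,0]]' --claw 36

```text
time: 21.25
ee_pos: [0.5071, 0.0529, 0.1995]
tcp_rot: [180.0, -0.1, 4.7]
contact_force: [0.1, -0.3, -1.4]
opening: 0.0356
gripper_force: 0.0
```

```bash
python3 look.py w8.png
```

```text
21.25 [0.50710893 0.05285887 0.19949282] 4.659442970226918 [ 0.05386605 -0.34097044 -1.43155579]
knob 0.8778299506737361 2.2353703862330945 [0.50834929 0.05152941] [0.01852033 0.05091228]
peg [{'xy': [268.1, 97.7], 'p': 0.77}] exp down/back [[264.  97.]] [[189.  98.]]
[(71, 126, 57), (82, 53, 76), (93, 74, 119), (94, 119, 138), (111, 132, 80), (131, 69, 90), (132, 90, 154), (133, 154, 196), (136, 205, 228), (139, 215, 134), (140, 134, 72), (146, 64, 144), (147, 144, 219), (185, 221, 161), (186, 161, 190), (187, 190, 222)]
```

At notch 2 the carrier-to-plate spacing is unchanged (46 mm against 45.5 mm free), so the plate is only about touching. I'll regrip and wind one more notch.

>>> send_rows --xyz '[[-0.5,0.5,5],[0,0,15],[0,0,25],[0,0,30],[0,0,30],[0,0,25],[0,0,20],[0,0,12],[0,0,6],[0,0,3],[0,0,0]]' --turn '[[0,0,-5.5],[0,0,-6],[0,0,-6],[0,0,-4],[0,0,0],[0,0,0],[0,0,0],[0,0,0],[0,0,0],[0,0,0],[0,0,0]]'

```text
time: 22.32
ee_pos: [0.506, 0.0524, 0.0269]
tcp_rot: [-180.0, 0.1, 26.1]
contact_force: [-0.0, -0.5, 0.5]
opening: 0.0357
gripper_force: 0.0
```

>>> send_rows --xyz '[[0,0,0],[0,0,0],[0,0,0],[0,0,0],[0,0,0],[0,0,0]]' --turn '[[0,0,0],[0,0,0],[0,0,0],[0,0,0],[0,0,0],[0,0,0]]' --claw 5 --force 35

```text
time: 22.82
ee_pos: [0.507, 0.0526, 0.0284]
tcp_rot: [180.0, -0.1, 26.1]
contact_force: [-1.1, 1.0, 5.3]
opening: 0.0136
gripper_force: 37.6
```

>>> send_rows --xyz '[[0,0,0],[0,0,0],[0,0,0],[0,0,0],[0,0,0],[0,0,0],[0,0,0],[0,0,0],[0,0,0]]' --turn '[[0,0,3],[0,0,4],[0,0,4],[0,0,4],[0,0,4],[0,0,2.5],[0,0,0.7],[0,0,0],[0,0,0]]'

```text
time: 23.57
ee_pos: [0.5072, 0.0519, 0.0284]
tcp_rot: [180.0, -0.1, 3.9]
contact_force: [-0.1, -1.3, 6.0]
opening: 0.0132
gripper_force: 37.7
```

```bash
python3 st.py
```

```text
23.5667 [0.507 0.052 0.028] [179.958  -0.097   3.881] 0.013221071349474664 [-0.111 -1.251  5.957] [-0.322  0.107  0.117] k 1.213594210127132 3.0903850525264374
```

>>> send_rows --xyz '[[0,0,0],[0,0,0],[0,0,0],[0,0,-10],[0,0,-25],[0,0,-35],[0,0,-40],[0,0,-35],[0,0,-20],[0,0,-5],[0,0,0],[0,0,0]]' --turn '[[0,0,0],[0,0,0],[0,0,0],[0,0,0],[0,0,0],[0,0,-0.8],[0,0,0],[0,0,0],[0,0,0],[0,0,0],[0,0,0],[0,0,0]]' --claw 36

```text
time: 24.57
ee_pos: [0.5057, 0.0522, 0.1972]
tcp_rot: [180.0, 0.1, 4.7]
contact_force: [0.5, 0.8, -0.7]
opening: 0.0362
gripper_force: 0.0
```

```bash
python3 look.py w9.png
```

```text
24.5667 [0.50572009 0.05218841 0.19720014] 4.680687835071649 [ 0.49242227  0.84101315 -0.70289764]
knob 1.1810269610598538 3.0074534277052556 [0.50708799 0.05180775] [0.01592239 0.0522805 ]
peg [{'xy': [263.2, 93.8], 'p': 0.96}] exp down/back [[263.  95.]] [[187.  95.]]
[(77, 135, 82), (78, 82, 36), (89, 47, 68), (101, 90, 142), (111, 131, 81), (132, 87, 172), (133, 172, 212), (139, 223, 156), (140, 156, 71), (146, 65, 129), (147, 129, 216), (185, 222, 181), (187, 182, 222)]
```

View pics/w9.png

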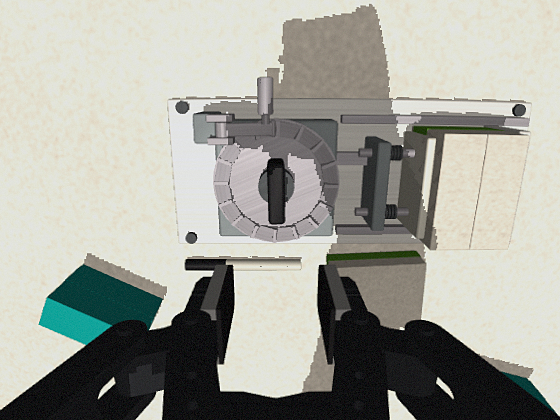

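The knob sits at 3.01 notches with the pawl down, peg at (264,95). The carrier has advanced to 101 mm while the plate stays at 139.5 mm, so the springs are compressed about 7 mm. The carton edges are unchanged at 147 and 186 mm. I'm handing in.

```bash
python3 -c "
from station import arm
print(arm.sign_off())"
```

```text
the job is handed in; nothing more can be done
None
```

I handed the job in at about 25 s: the pawl is back on the teeth, and the knob is at notch 3, the first at which the springs are pushed back 6 mm or more (about 7 mm measured), with the cartons unmoved.

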